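# Shut and bolt the instrument box on the clean bench

### The job

Shut the sterile instrument box and bolt it by pushing the black knob through its L-shaped slot: along the long leg until the white shutter is fully closed, round the corner, then all the way to the end of the short leg. Only push the knob, never pinch it between the fingers, and leave the flask, the dish and the jar around the box standing where they are.

Things in the scene. Friction and masses are not known exactly. Their poses are not given: they have to be found in the camera images.
- box: Flat metal box fixed to the bench, 240 (its x) x 180 (its y) x 67 mm high; origin: centre of its underside, z up. Its -y half has a window (x -5 to 85 mm) that the white shutter covers when shut. On its +y half (y over 8 mm) a plate, top at 67 mm, has an 18 mm wide L-slot guiding the knob's 14 mm pin: long leg along +x, short leg from its +x end to +y. The rest is 62 mm high or less.
- knob (a point): Middle, on the axis, of the black upright knob (29 mm across, 35 mm high); this point is 89.5 mm above the bench, the knob's underside 5 mm above the plate, its top 107 mm above the bench. It slides only along the box's x (with the shutter) and y; it cannot rise or tilt. It moves against 2 to 5 N of friction and stays where it is left.
- shutter (a joint): Position of the white shutter, which carries the knob, along the box's +x, m: 0 at the open end of the slot's long leg, 0.090 when the knob is level with the middle of the short leg, stopped by the slot's end at about 0.092 (fully closed).
- bolt (a joint): Position of the knob across the shutter, along the box's +y, m: 0 in the middle of the long leg (2 mm play either way), stopped by the end of the short leg at about 0.030 (bolted). It can grow only when the shutter is closed.
- slot_start (a point): Point on the slotted plate's top where the knob's axis stands with the shutter fully open, at (-50, 30, 67) mm in the box's frame.
- slot_corner (a point): Point on the plate's top where the middles of the two legs meet, at (40, 30, 67) mm in the box's frame.
- slot_end (a point): Point on the plate's top on the middle line of the short leg, 28 mm from the corner, at (40, 58, 67) mm in the box's frame; the knob's axis stops 2 mm beyond it.
- knob_back: The side of the black knob that faces the box's -x axis: a flat 12 mm wide and 33 mm high, 14 mm from the knob's axis. Its origin lies on the knob's axis at the level of the shutter, 33 mm below point knob; axes as box.
- knob_front: The side of the black knob that faces the box's +x axis: a flat 12 mm wide and 33 mm high, 14 mm from the knob's axis. Its origin lies on the knob's axis at the level of the shutter, 33 mm below point knob; axes as box.
- knob_right: The side of the black knob that faces the box's -y axis: a flat 12 mm wide and 33 mm high, 14 mm from the knob's axis. Its origin lies on the knob's axis at the level of the shutter, 33 mm below point knob; axes as box.
- knob_left: The side of the black knob that faces the box's +y axis: a flat 12 mm wide and 33 mm high, 14 mm from the knob's axis. Its origin lies on the knob's axis at the level of the shutter, 33 mm below point knob; axes as box.
- flask: Loose conical glass flask with a paper stopper, 74 mm across at the foot, 118 mm high, standing beside the slotted side (+y) of the box; origin at the centre of its underside. Leave it.
- dish: Loose covered round glass dish, 92 mm across, 18 mm high, on the bench off the box's +x end; origin at the centre of its underside. Leave it.
- jar: Loose white jar, 48 mm across, 75 mm high, beside the box's -y side; origin at the centre of its underside. Leave it.

How it is judged:
On the way, in this order (a step that is already met when the one before it is completed fails the run):
1. the shutter is closed, with the knob still in the long leg (value of joint shutter above 0.084 m and value of joint bolt below 0.02 m), for 0.05 s.
2. the knob is at the end of the short leg (value of joint shutter above 0.084 m and value of joint bolt above 0.025 m), for 0.2 s.
At the end, for the whole second after the job is handed in: The shutter stands closed (joint shutter over 0.084) and the knob at the end of the short leg (joint bolt over 0.025), both at rest (all of step 2 and velocity of joint shutter between -0.01 and 0.01 m/s and velocity of joint bolt between -0.01 and 0.01 m/s); the robot touches nothing.
It fails at once if the knob is pinched: fingers press on two opposite sides of it at once (over 1.5 N each) ((contact force between the fingers and knob_back above 1.5 N and contact force between the fingers and knob_front above 1.5 N) or (contact force between the fingers and knob_right above 1.5 N and contact force between the fingers and knob_left above 1.5 N)).
It fails at once if the flask is moved by more than 20 mm, lifted or tipped (distance of flask from where it was at the start of the episode above 0.02 m or angle between flask's own z axis and vertical above 0.3 rad).
It fails at once if the dish is moved by more than 20 mm, lifted or tipped (distance of dish from where it was at the start of the episode above 0.02 m or angle between dish's own z axis and vertical above 0.3 rad).
It fails at once if the jar is moved by more than 20 mm, lifted or tipped (distance of jar from where it was at the start of the episode above 0.02 m or angle between jar's own z axis and vertical above 0.3 rad).
It also fails if it takes over 58 s, if anything falls off the work surface, if the arm or the gripper's body presses on something with over 40 N, if the wrist force passes 120 N, or if a joint passes its speed limit or range.

### The arm

A 6-joint arm with a two-finger parallel gripper is mounted at the origin on the work surface. World frame = base frame: x ahead of the robot, y to its left, z up, the work surface at z = 0. Lengths are in m, angles in rad, forces in N, time in s.
With the tool pointing down it reaches from about 0.35 to 0.85 m from the base axis. Payload 8.1 kg.
Tool frame: the origin (TCP) lies at the very end of the fingers, on their centre line; the grasp point (between the pads) lies env.pinch_z behind it (env.pinch_z is the distance from the TCP to the grasp point, in m); x points along the fingers, z is the direction in which the jaws open and shut, and the axes are right-handed (so a half turn about x gives the same grasp; the last joint's range is limited). The gripper opens to 85 mm and grips with 20 to 120 N. Pads are 22 mm wide; open, the fingers measure 114 mm over their backs; the gripper's body (76 mm by 85 mm) begins 54 mm behind the grasp point. The pads swing forward as they close: fully open they stand 13 mm farther back than shut.
Start: joints at [-1.187, 0.13, 1.488, -0, 1.523, -0.085], TCP at [0.271, -0.535, 0.231] pointing down, gripper open.
Joint ranges: [-2.96, 2.96], [-0.89, 2.26], [0.02, 2.5], [-1.34, 4.48], [0, 2.73], [-2.66, 2.66]. Speed limits (rad/s): [2.39, 2.39, 2.79, 3.14, 3.14, 3.14].

### API

Orientations are given as a unit quaternion [x, y, z, w].
In Python, from plant import env, imaging gives the robot as it stands. The module is installed in compiled form; this text tells all that it offers.
- The arm moves only by the tool drive_tool, never from a script. Its argument "moves" is one flat list of numbers, 7 for each row, row after row: the turn, a rotation vector about the tool's x, y, z in degrees, then the shift along the tool's x, y, z in mm, then the closure, from -1 (fully open) to 1 (shut). A call has 1 to 12 rows; each row shifts and turns the commanded pose from where the row before left it, along the tool's axes as they then stand; what a row does not reach is not made up. A row lasts 1/8 s, in which the tool goes at most 62.5 mm and 10.7 degrees, less where a joint would pass 70% of its speed; a pose out of reach is approached as far as the arm can. A call with a gripper value outside its range is refused whole. The fingers move at their own pace and stop on an object; "grip_force" is the grip in N (left out, the last holds). Time passes only in rows, so rows that do not move let the fingers close. It gives the time, the measured TCP pose, the force and the opening at its end, in the units of the state.
- env.state(): the state, without advancing time (a new reading comes with each control period).
- imaging.get_image(name): name is "scene" or "side" or "wrist"; returns a dict with "img" (400x640x3 uint8, blue, green, red), "mtx" (3x3 intrinsics, pixels), "distortion" ([k1, k2, p1, p2, k3] as OpenCV has them; the pictures are not rectified), "extrinsics" (4x4, takes a point from camera to world coordinates); the wrist camera has in their place "mount" (4x4, takes a point from camera to tool coordinates, whose origin is the TCP and whose axes are the tool frame's). Camera axes: x right, y up, looking along -z (the intrinsics and any distortion apply to the point x, -y, -z); pixel columns grow to the right and rows downward; lengths in m; the calibration is good to about 2 mm. A picture is of the moment at which its call begins: read the wrist's pose just before it. There is no depth.
- env.finish_job(): hands the job in, once; it reports no verdict.
The state is a dict: "t": time; "q": joint angles; "qd": joint speeds; "joint_torque": joint torques, N m; "eef_pos": TCP position; "tcp_rot": TCP orientation; "ft_force": force on the tool from outside, world axes, zero at the start; "moment": the same for the moment, N m; "width": opening from 0.0 (shut) to 1.0 (fully open).
Only numpy, scipy, OpenCV 4.12 (cv2) and the standard library are available. Lean on these libraries where they do the work, as an engineer would, in place of code of your own. Each camera call takes 0.05 s, during which the arm holds its last target.

## Working session

There is one attempt and no reset: what is moved stays moved. The work goes in short steps, Python scripts to look and compute and a tool call to move; the robot and the scene stay as the last step left them, time stands still between calls to the robot, and variables do not carry over. Pictures are saved under pics/ and viewed, and the job is handed in when it is done.

Besides the shell and the picture viewer there is one more tool, called in YAML: its name, and indented under it one key for each argument. drive_tool: Moves the arm, as the interface text tells. Its arguments: {"type":"object","properties":{"moves":{"type":"array","items":{"type":"number"}},"grip_force":{"type":"number"}},"required":["moves"]}

```bash
mkdir -p pics; ls; cat > h.py <<'E'
import numpy as np, cv2
from plant import env, imaging
E
python3 - <<'E'
from h import *
s=env.state(); print({k:np.round(v,4).tolist() for k,v in s.items()}, env.pinch_z)
for n in ["scene","side","wrist"]:
    d=imaging.get_image(n); cv2.imwrite(f"pics/{n}0.png",d["img"])
    np.savez(f"{n}0.npz",**d)
    print(n,np.round(d["mtx"],1).tolist(),d["distortion"],np.round(d.get("extrinsics",d.get("mount")),3).tolist())
E
```

```text
pics
{'t': 0.0, 'q': [-1.1874, 0.1312, 1.4893, -0.0, 1.523, -0.0854], 'qd': [0.0011, 0.0016, 0.0001, 0.0001, 0.0001, -0.001], 'joint_torque': [0.0017, -56.9388, -50.055, 0.0002, 0.0148, -0.0], 'eef_pos': [0.2709, -0.5347, 0.2302], 'tcp_rot': [0.3706, 0.603, -0.3698, 0.6019], 'ft_force': [-0.5758, 0.5437, 1.3064], 'moment': [-0.0094, -0.0457, 0.0487], 'width': 1.0005} 0.0187
scene [[473.7, 0.0, 327.1], [0.0, 473.7, 201.3], [0.0, 0.0, 1.0]] [-0.06269441  0.          0.          0.          0.        ] [[0.513, -0.74, 0.435, 1.04], [0.859, 0.45, -0.246, -0.214], [-0.014, 0.499, 0.866, 0.935], [0.0, 0.0, 0.0, 1.0]]
side [[387.2, 0.0, 319.5], [0.0, 387.2, 202.0], [0.0, 0.0, 1.0]] [-0.08452118  0.          0.          0.          0.        ] [[-0.945, 0.178, -0.273, 0.403], [-0.326, -0.532, 0.782, 0.611], [-0.006, 0.828, 0.56, 0.508], [0.0, 0.0, 0.0, 1.0]]
wrist [[340.9, 0.0, 323.3], [0.0, 340.9, 200.9], [0.0, 0.0, 1.0]] [-0.0485826  0.         0.         0.         0.       ] [[-0.0, 0.276, -0.961, -0.142], [0.002, 0.961, 0.276, 0.07], [1.0, -0.001, -0.001, 0.0], [0.0, 0.0, 0.0, 1.0]]
```

View pics/scene0.png

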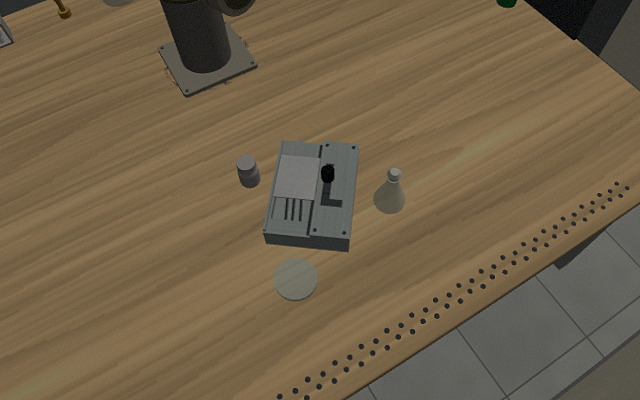

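View pics/side0.png

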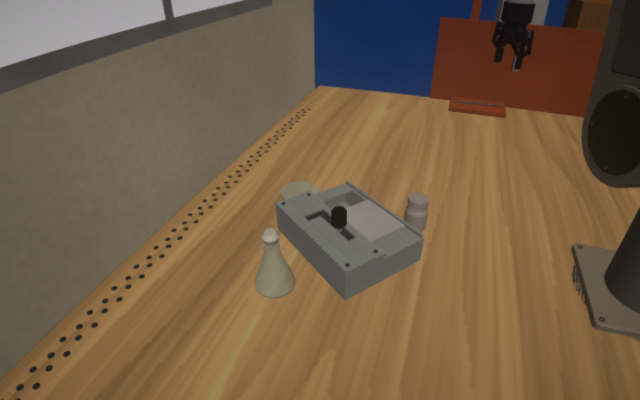

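View pics/wrist0.png

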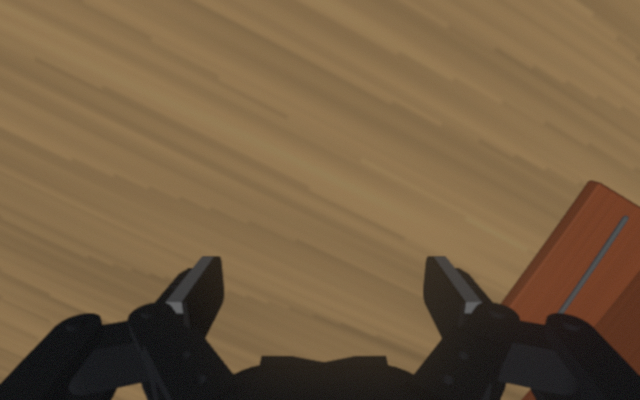

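The scene view shows the box at about (310,195), knob (328,172), flask (390,190), dish (295,280) and jar (248,172). Next I'll zoom in for corners.

```bash
python3 - <<'E'
from h import *
a=cv2.imread("pics/scene0.png")[130:260,230:420]; cv2.imwrite("pics/sc_z.png",cv2.resize(a,None,fx=4,fy=4,interpolation=cv2.INTER_CUBIC))
a=cv2.imread("pics/side0.png")[170:300,240:440]; cv2.imwrite("pics/si_z.png",cv2.resize(a,None,fx=4,fy=4,interpolation=cv2.INTER_CUBIC))
E
```

```text
(no output)
```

View pics/sc_z.png

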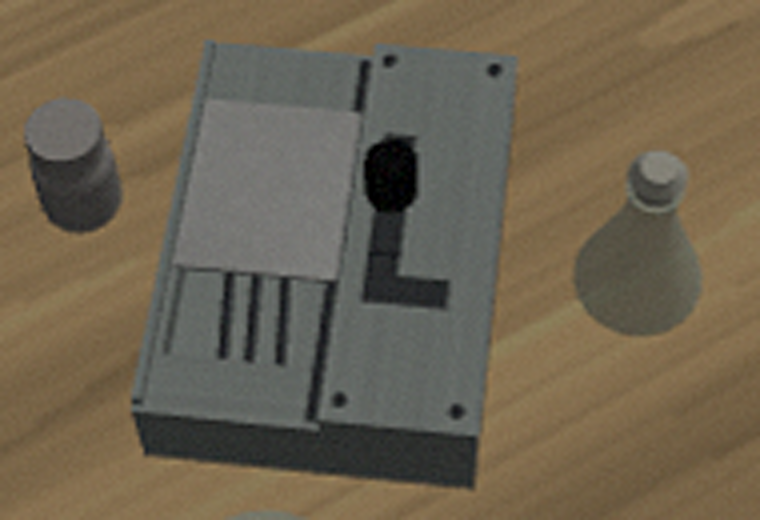

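View pics/si_z.png

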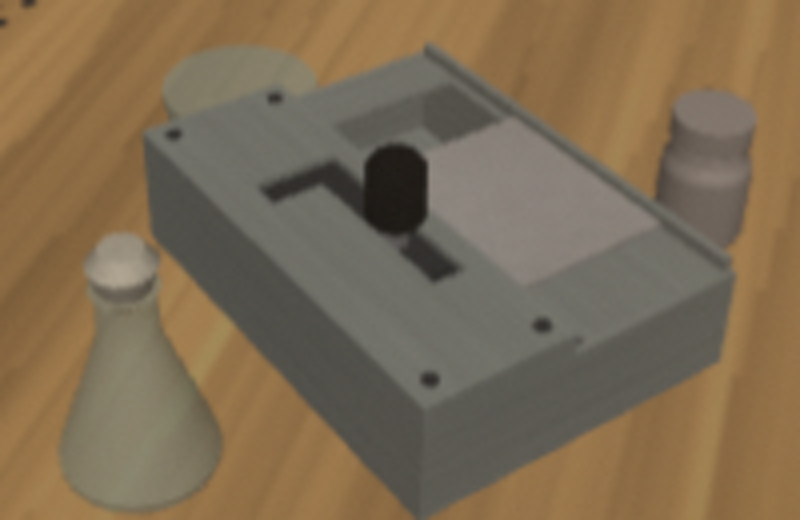

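```bash
cat >> h.py <<'E'
def ray(d,uv,T=None):
    T=d["extrinsics"] if T is None else T
    p=cv2.undistortPoints(np.array([[uv]],float),d["mtx"],d["distortion"])[0,0]
    v=T[:3,:3]@np.array([p[0],-p[1],-1.]); return T[:3,3],v/np.linalg.norm(v)
def onz(d,uv,z,T=None):
    o,v=ray(d,uv,T); return o+v*(z-o[2])/v[2]
def tri(rs):
    A=0;b=0
    for o,v in rs:
        M=np.eye(3)-np.outer(v,v); A=A+M; b=b+M@o
    p=np.linalg.solve(A,b); return p,[np.linalg.norm(np.cross(p-o,v)) for o,v in rs]
def fitbox(B,W):
    B=np.array(B)[:,:2];W=np.array(W)[:,:2]
    bc=B.mean(0);wc=W.mean(0);b=B-bc;w=W-wc
    th=np.arctan2((b[:,0]*w[:,1]-b[:,1]*w[:,0]).sum(),(b*w).sum())
    R=np.array([[np.cos(th),-np.sin(th)],[np.sin(th),np.cos(th)]]); t=wc-R@bc
    return th,t,(B@R.T+t-W)
E
python3 - <<'E'
from h import *
sc=np.load("scene0.npz");si=np.load("side0.npz")
S=lambda u,v:(230+u/4-.375,130+v/4-.375)
D=lambda u,v:(240+u/4-.375,170+v/4-.375)
cs={(-.12,.09):S(516,57),(-.12,.008):S(373,46),(.12,.09):S(481,434),(.12,.008):S(320,424)}
ds={(-.12,.09):D(421,406),(.12,.09):D(147,133)}
for n,d,c in(("scene",sc,cs),("side",si,ds)):
    W=[onz(d,p,.067) for p in c.values()]
    th,t,r=fitbox(list(c),W); print(n,np.degrees(th),t,np.round(r*1e3,1).tolist())
for k in ds: print(k,tri([ray(sc,cs[k]),ray(si,ds[k])]))
# knob top centre
def blob(img,x0,y0,x1,y1):
    g=img[y0:y1,x0:x1].max(2)<30
    n,l,st,ce=cv2.connectedComponentsWithStats(g.astype(np.uint8)); 
    for i in range(1,n):
        if st[i,4]>20: print(st[i],ce[i])
    i=1+st[1:,4].argmax(); return (x0+ce[i][0],y0+ce[i][1])
a=blob(sc["img"],310,150,350,190); b=blob(si["img"],320,190,360,240); print(a,b)
print("knob",tri([ray(sc,a),ray(si,b)]), onz(sc,a,.0895), onz(si,b,.0895))
E
```

```text
scene -36.90796566451239 [0.5537083  0.02632004] [[-0.4, 0.2], [-0.6, 0.0], [1.6, -0.8], [-0.6, 0.6]]
side -37.85744797312708 [0.55183381 0.02691475] [[-2.0, 1.5], [2.0, -1.5]]
(-0.12, 0.09) (array([0.51349945, 0.17015375, 0.0677348 ]), [np.float64(0.0008373732348167011), np.float64(0.000837373234816706)])
(0.12, 0.09) (array([0.70091859, 0.02643776, 0.06669186]), [np.float64(0.0012601228158832798), np.float64(0.0012601228158833735)])
[ 11  15  13  18 198] [17.34343434 23.43939394]
(np.float64(327.34343434343435), np.float64(173.43939393939394)) (np.float64(332.2), np.float64(222.6))
knob (array([0.56100958, 0.06613107, 0.08281934]), [np.float64(0.007831233575753958), np.float64(0.007831233575754009)]) [0.55706799 0.060897   0.0895    ] [0.56390822 0.08145347 0.0895    ]
```

```bash
python3 - <<'E'
from h import *
sc=np.load("scene0.npz");si=np.load("side0.npz")
D=lambda u,v:(240+u/4-.375,170+v/4-.375)
S=lambda u,v:(230+u/4-.375,130+v/4-.375)
a=(327.34,173.44);b=D(396,189)
th=np.radians(-37.2);R=np.array([[np.cos(th),-np.sin(th)],[np.sin(th),np.cos(th)]]);t=np.array([.553,.0265])
loc=lambda p:np.round((np.r_[R.T@(np.array(p)[:2]-t),p[2]])*1e3,1)
p,e=tri([ray(sc,a),ray(si,b)]);print("knob",p,e,loc(p),loc(onz(sc,a,.0895)),loc(onz(si,b,.0895)))
print("corner",loc(onz(sc,S(405,292),.067)), "slotcorner pts",loc(onz(sc,S(449,307),.067)),loc(onz(sc,S(361,300),.067)))
for n,q in(("flaskstop",tri([ray(sc,S(660,167)),ray(si,D(124,250))])[0]),("flaskfoot",onz(si,D(140,470),.0)),("flaskfoot_sc",onz(sc,S(640,285),.0)),("dish",onz(sc,(295.5,279.5),.018)),("jartop",onz(sc,S(64,130),.075)),("jartop side",onz(si,D(714,112),.075))): print(n,np.round(q,3),loc(q))
print("shutter edges",loc(onz(sc,S(178,267),.062)),loc(onz(sc,S(330,280),.062)))
E
```

```text
knob [0.55760279 0.06101257 0.08964075] [np.float64(0.0004553456441619943), np.float64(0.0004553456441618977)] [-17.2  30.3  89.6] [-17.6  29.9  89.5] [-17.   30.7  89.5]
corner [40.2 43.5 67. ] slotcorner pts [46.8 67.4 67. ] [47.4 20.9 67. ]
flaskstop [0.64  0.173 0.117] [-18.9 169.5 117.2]
flaskfoot [0.638 0.182 0.   ] [-26.1 175.3   0. ]
flaskfoot_sc [0.644 0.173 0.   ] [-16.2 171.4   0. ]
dish [ 0.705 -0.104  0.018] [199.9 -12.5  18. ]
jartop [ 0.429 -0.073  0.075] [ -38.5 -154.5   75. ]
jartop side [ 0.429 -0.072  0.075] [ -39.2 -154.    75. ]
shutter edges [ 34.5 -79.6  62. ] [34.1  2.6 62. ]
```

```bash
cat >> h.py <<'E'
from scipy.spatial.transform import Rotation as Ro
TH=np.radians(-37.2);RB=np.array([[np.cos(TH),-np.sin(TH)],[np.sin(TH),np.cos(TH)]]);TB=np.array([.553,.0265])
def where(s=None):
    s=s or env.state(); R=Ro.from_quat(s["tcp_rot"]).as_matrix(); p=np.array(s["eef_pos"])
    yaw=lambda v:np.degrees(np.arctan2(v[1],v[0]))
    print("t",np.round(s["t"],2),"tcp",np.round(p*1e3,1),"in box mm",np.round(RB.T@(p[:2]-TB)*1e3,1),"yaw y,z",np.round([yaw(R[:,1]),yaw(R[:,2])],2),"x",np.round(R[:,0],3),"F",np.round(s["ft_force"],1),"Fbox",np.round(RB.T@np.array(s["ft_force"])[:2],1),"w",np.round(s["width"],3))
    return R,p
def goto(bx,by,z,Rm=None):
    R,p=where()
    tgt=np.r_[RB@np.array([bx,by])/1e3+TB,z/1e3]
    print("shift tool mm",np.round(R.T@(tgt-p)*1e3,1),"world",np.round((tgt-p)*1e3,1))
E
python3 - <<'E'
from h import *
goto(-75,30,160)
print(env.state()["q"])
E
```

```text
t 0.15 tcp [ 270.9 -534.9  230.5] in box mm [ 114.7 -617.7] yaw y,z [ 26.86 -63.14] x [-0.001  0.001 -1.   ] F [-0.1  0.2  0.5] Fbox [-0.2  0.1] w 1.0
shift tool mm [  71.2  499.4 -453.8] world [240.5 630.6 -70.5]
[-1.18741142e+00  1.31006282e-01  1.48905292e+00  1.20045669e-05
  1.52297353e+00 -8.54148560e-02]
```

drive_tool:
  moves: [-9.66,0,0,0,0,0,1,-9.66,0,0,0,0,0,1,-9.66,0,0,0,0,0,1,-9.66,0,0,0,0,0,1,-9.66,0,0,0,0,0,1,-9.66,0,0,0,0,0,1,-9.66,0,0,0,0,0,1,-9.66,0,0,0,0,0,1,-9.66,0,0,0,0,0,1,-9.66,0,0,0,0,0,1,-9.66,0,0,0,0,0,1,-9.66,0,0,0,0,0,1]
  grip_force: 30

```text
t: 1.65
eef_pos: [0.2711, -0.535, 0.2308]
tcp_rot: [-0.316, 0.633, 0.316, 0.633]
ft_force: [-0.2, -0.6, 0.1]
width: -0.0
```

```bash
python3 - <<'E'
from h import *
goto(-75,30,160)
print(env.state()["q"])
E
```

```text
t 1.65 tcp [ 271.1 -535.   230.8] in box mm [ 114.9 -617.7] yaw y,z [143.1  53.1] x [-0.     0.001 -1.   ] F [-0.2 -0.6  0.1] Fbox [ 0.2 -0.6] w -0.0
shift tool mm [ 71.2 186.5 648.7] world [240.3 630.8 -70.8]
[-1.18734660e+00  1.30740775e-01  1.48866613e+00  4.61391282e-06
  1.52298499e+00 -2.11414363e+00]
```

drive_tool:
  moves: [0,0,0,0,15.5,54,1,0,0,0,0,15.5,54,1,0,0,0,0,15.5,54,1,0,0,0,0,15.5,54,1,0,0,0,0,15.5,54,1,0,0,0,0,15.5,54,1,0,0,0,0,15.5,54,1,0,0,0,0,15.5,54,1,0,0,0,0,15.5,54,1,0,0,0,0,15.5,54,1,0,0,0,0,15.5,54,1,0,0,0,0,15.5,54,1]

```text
t: 3.15
eef_pos: [0.5152, 0.0951, 0.2312]
tcp_rot: [-0.314, 0.633, 0.314, 0.633]
ft_force: [0.7, -0.8, 0.2]
width: 0.003
```

```bash
python3 - <<'E'
from h import *
goto(-60,30,80)
d=imaging.get_image("wrist");cv2.imwrite("pics/w1.png",d["img"]);np.savez("w1.npz",**d)
E
```

```text
t 3.15 tcp [515.2  95.1 231.2] in box mm [-71.6  31.9] yaw y,z [142.79  52.79] x [ 0. -0. -1.] F [ 0.7 -0.8  0.2] Fbox [ 1.  -0.2] w 0.003
shift tool mm [151.2 -11.6  -1.8] world [   8.1   -8.5 -151.2]
```

View pics/w1.png

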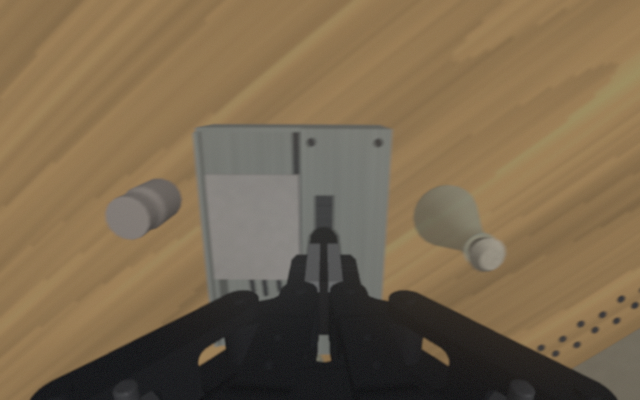

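The wrist view shows the box square to the image, with the slot at (324,205) and the knob at (323,237) in line with the shut fingers. I'll lower behind the knob.

drive_tool:
  moves: [0,0,0,40,-3,-0.5,1,0,0,0,40,-3,-0.5,1,0,0,0,40,-3,-0.5,1,0,0,0,20,-2,0,1,0,0,0,10,0,0,1,0,0,0,0,0,0,1]

```text
t: 3.95
eef_pos: [0.5224, 0.0854, 0.0809]
tcp_rot: [-0.314, 0.634, 0.314, 0.633]
ft_force: [-0.1, 0.1, -0.1]
width: 0.002
```

```bash
python3 - <<'E'
from h import *
goto(-46,30.2,80)
for n in("scene","side"):
    d=imaging.get_image(n);cv2.imwrite(f"pics/{n}1.png",d["img"]);np.savez(f"{n}1.npz",**d)
a=cv2.imread("pics/scene1.png")[100:260,230:420]
b=cv2.imread("pics/side1.png")[140:300,240:430]
cv2.imwrite("pics/both1.png",cv2.resize(np.hstack([a,b]),None,fx=2.1,fy=2.1,interpolation=cv2.INTER_CUBIC))
E
```

```text
t 3.95 tcp [522.4  85.4  80.9] in box mm [-60.   28.4] yaw y,z [142.78  52.78] x [-0.001 -0.    -1.   ] F [-0.1  0.1 -0.1] Fbox [-0.1 -0. ] w 0.002
shift tool mm [  0.9 -14.    1.8] world [12.2 -7.  -0.9]
```

View pics/both1.png

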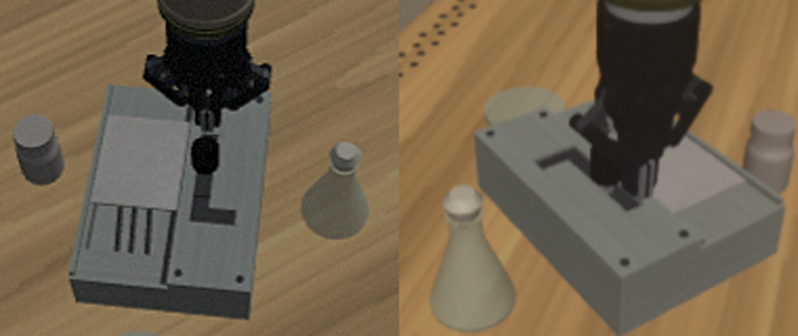

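The fingers are standing behind the knob over the slot, with both views agreeing. Next is the long-leg push.

drive_tool:
  moves: [0,0,0,1,-5,1.5,1,0,0,0,0,-5,0,1,0,0,0,0,-5,0,1,0,0,0,0,-5,0,1,0,0,0,0,-5,0,1,0,0,0,0,-5,0,1,0,0,0,0,-5,0,1,0,0,0,0,-5,0,1,0,0,0,0,-5,0,1,0,0,0,0,-5,0,1]

```text
t: 5.3
eef_pos: [0.5637, 0.0561, 0.0802]
tcp_rot: [-0.314, 0.634, 0.314, 0.633]
ft_force: [-2.0, 0.7, 0.9]
width: -0.004
```

```bash
python3 - <<'E'
from h import *
goto(15,30.2,80)
for n in("scene","side"):
    d=imaging.get_image(n);cv2.imwrite(f"pics/{n}2.png",d["img"]);np.savez(f"{n}2.npz",**d)
a=cv2.imread("pics/scene2.png")[100:260,230:420]
b=cv2.imread("pics/side2.png")[140:300,240:430]
cv2.imwrite("pics/both2.png",cv2.resize(np.hstack([a,b]),None,fx=2.1,fy=2.1,interpolation=cv2.INTER_CUBIC))
E
```

```text
t 5.3 tcp [563.7  56.1  80.2] in box mm [-9.4 30. ] yaw y,z [142.78  52.78] x [-0. -0. -1.] F [-2.   0.7  0.9] Fbox [-2.1 -0.6] w -0.004
shift tool mm [  0.2 -24.4   0.2] world [ 19.5 -14.6  -0.2]
```

View pics/both2.png

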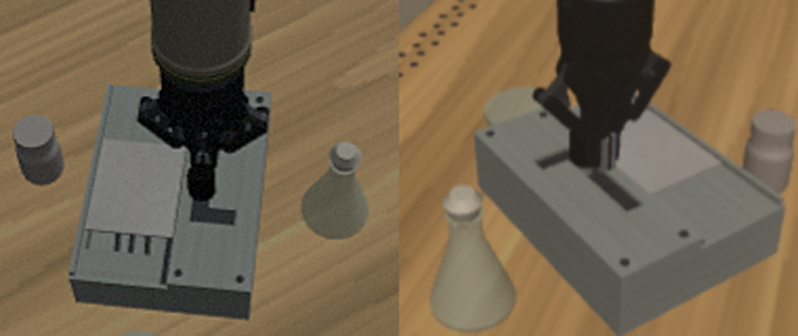

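Knob is following the fingers, with 2 N of resistance. I'll continue close to the stop.

drive_tool:
  moves: [0,0,0,0,-5,0,1,0,0,0,0,-5,0,1,0,0,0,0,-5,0,1,0,0,0,0,-4,0,1,0,0,0,0,-2,0,1,0,0,0,0,0,0,1]

```text
t: 6.15
eef_pos: [0.5806, 0.0435, 0.0803]
tcp_rot: [-0.314, 0.633, 0.314, 0.634]
ft_force: [-0.4, 0.4, -1.3]
width: 0.0
```

drive_tool:
  moves: [0,0,0,0,-2,0,1,0,0,0,0,0,0,1]

```text
t: 6.4
eef_pos: [0.582, 0.0424, 0.0804]
tcp_rot: [-0.314, 0.633, 0.314, 0.633]
ft_force: [-0.9, 0.1, 0.0]
width: 0.004
```

drive_tool:
  moves: [0,0,0,0,-1,0,1,0,0,0,0,0,0,1]

```text
t: 6.65
eef_pos: [0.5827, 0.0418, 0.0803]
tcp_rot: [-0.314, 0.633, 0.314, 0.633]
ft_force: [-1.9, 0.3, 0.8]
width: 0.001
```

```bash
python3 - <<'E'
from h import *
goto(16,30.2,80)
for n in("scene","side"):
    d=imaging.get_image(n);cv2.imwrite(f"pics/{n}3.png",d["img"]);np.savez(f"{n}3.npz",**d)
a=cv2.imread("pics/scene3.png")[100:260,230:420]
b=cv2.imread("pics/side3.png")[140:300,240:430]
cv2.imwrite("pics/both3.png",cv2.resize(np.hstack([a,b]),None,fx=2.1,fy=2.1,interpolation=cv2.INTER_CUBIC))
E
```

```text
t 6.65 tcp [582.7  41.8  80.3] in box mm [14.4 30.2] yaw y,z [142.78  52.78] x [ 0.  0. -1.] F [-1.9  0.3  0.8] Fbox [-1.7 -0.9] w 0.001
shift tool mm [ 0.3 -1.6  0. ] world [ 1.3 -1.  -0.3]
```

View pics/both3.png

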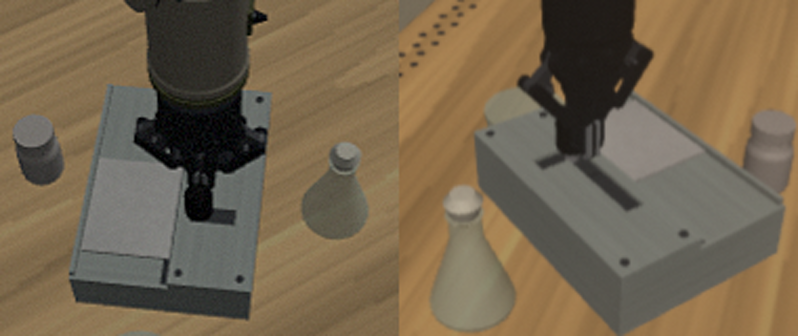

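The shutter now covers the window and the knob is near the corner. I'll creep on until the stop is felt.

drive_tool:
  moves: [0,0,0,0,-1,0,1,0,0,0,0,0,0,1]

```text
t: 7.0
eef_pos: [0.5835, 0.0412, 0.0803]
tcp_rot: [-0.314, 0.633, 0.314, 0.633]
ft_force: [-1.2, 0.4, 0.6]
width: -0.004
```

drive_tool:
  moves: [0,0,0,0,-1,0,1,0,0,0,0,0,0,1]

```text
t: 7.25
eef_pos: [0.5843, 0.0406, 0.0803]
tcp_rot: [-0.314, 0.633, 0.314, 0.633]
ft_force: [-1.3, 1.0, 0.6]
width: -0.003
```

drive_tool:
  moves: [0,0,0,0,-1,0,1,0,0,0,0,0,0,1]

```text
t: 7.5
eef_pos: [0.5851, 0.04, 0.0803]
tcp_rot: [-0.314, 0.633, 0.314, 0.633]
ft_force: [-2.3, 0.8, 0.6]
width: 0.001
```

drive_tool:
  moves: [0,0,0,0,-1,0,1,0,0,0,0,0,0,1]

```text
t: 7.75
eef_pos: [0.5852, 0.04, 0.0803]
tcp_rot: [-0.314, 0.634, 0.315, 0.633]
ft_force: [-6.4, 2.3, 3.8]
width: -0.002
```

drive_tool:
  moves: [0,0,0,0,-1,0,1,0,0,0,0,0,0,1]

```text
t: 8.0
eef_pos: [0.5853, 0.0399, 0.0803]
tcp_rot: [-0.313, 0.634, 0.315, 0.633]
ft_force: [-10.5, 5.6, 7.8]
width: 0.002
```

```bash
python3 - <<'E'
from h import *
where()
d=imaging.get_image("scene");a=d["img"][170:250,250:370];cv2.imwrite("pics/s4.png",cv2.resize(a,None,fx=6,fy=6,interpolation=cv2.INTER_CUBIC));np.savez("scene4.npz",**d)
E
```

```text
t 8.0 tcp [585.3  39.9  80.3] in box mm [17.6 30.2] yaw y,z [142.8  52.8] x [-0.003  0.001 -1.   ] F [-10.5   5.6   7.8] Fbox [-11.7  -1.9] w 0.002
```

View pics/s4.png

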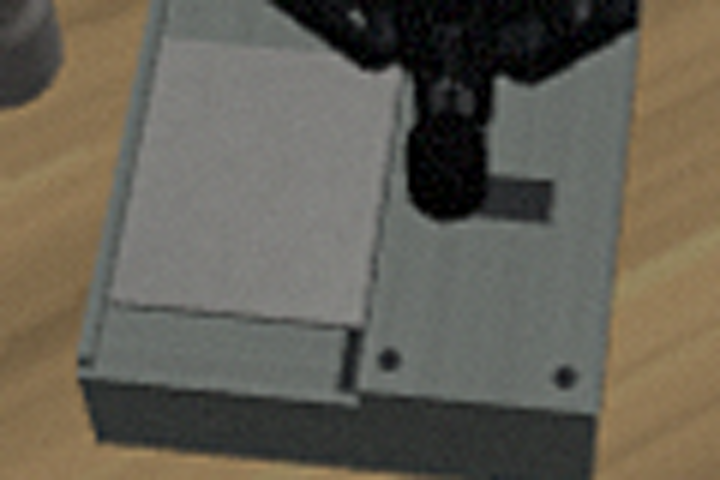

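The stop is felt (12 N) and the view shows the shutter fully closed with the knob at the corner (447,165 in the zoom), in line with the short leg. Backing off, rising and turning a quarter turn.

drive_tool:
  moves: [0,0,0,0,10,0,1,0,0,0,0,15,0,1,0,0,0,-40,0,0,1,0,0,0,-35,0,0,1,0,0,0,0,0,0,1]

```text
t: 8.68
eef_pos: [0.5689, 0.0544, 0.1594]
tcp_rot: [-0.316, 0.631, 0.313, 0.636]
ft_force: [0.6, -0.6, -1.0]
width: -0.003
```

drive_tool:
  moves: [10,0,0,0,0,0,1,10,0,0,0,0,0,1,10,0,0,0,0,0,1,10,0,0,0,0,0,1,10,0,0,0,0,0,1,10,0,0,0,0,0,1,10,0,0,0,0,0,1,10,0,0,0,0,0,1,10,0,0,0,0,0,1,0,0,0,0,0,0,1]

```text
t: 9.93
eef_pos: [0.5659, 0.0542, 0.1542]
tcp_rot: [0.225, 0.671, -0.225, 0.67]
ft_force: [0.3, 0.4, 0.2]
width: 0.003
```

```bash
python3 - <<'E'
from h import *
goto(42,-14,82)
for n in("scene","side"):
    d=imaging.get_image(n);cv2.imwrite(f"pics/{n}5.png",d["img"]);np.savez(f"{n}5.npz",**d)
a=cv2.imread("pics/scene5.png")[100:260,230:420]
b=cv2.imread("pics/side5.png")[140:300,240:430]
cv2.imwrite("pics/both5.png",cv2.resize(np.hstack([a,b]),None,fx=2.1,fy=2.1,interpolation=cv2.INTER_CUBIC))
E
```

```text
t 9.93 tcp [565.9  54.2 154.2] in box mm [-6.4 29.8] yaw y,z [ 52.85 -37.15] x [-0.001 -0.    -1.   ] F [0.3 0.4 0.2] Fbox [0.  0.5] w 0.003
shift tool mm [ 72.2 -43.8  48.5] world [ 12.1 -64.2 -72.2]
```

View pics/both5.png

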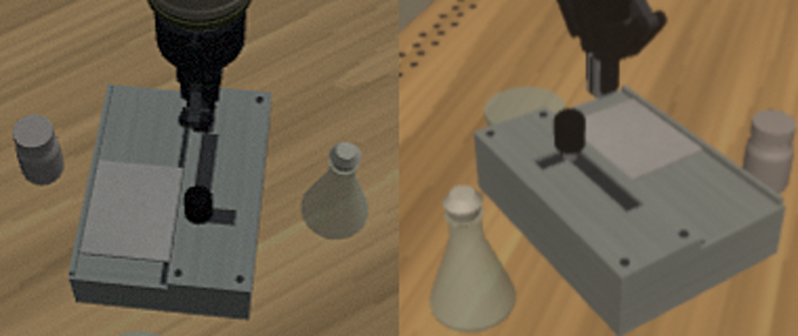

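```bash
python3 - <<'E'
from h import *
sc=np.load("scene5.npz");si=np.load("side5.npz")
g=(sc["img"].max(2)<30).astype(np.uint8)[180:215,305:340]
n,l,st,ce=cv2.connectedComponentsWithStats(g);i=1+st[1:,4].argmax();a=ce[i]+[305,180];print(a,st[i])
b=(320.7,202.2)
for q in(tri([ray(sc,a),ray(si,b)])[0],onz(sc,a,.0895),onz(si,b,.0895)): print(np.round(RB.T@(q[:2]-TB)*1e3,1),q[2])
E
```

```text
[324.12376238 196.94059406] [ 13   8  14  18 202]
[41.2 30.2] 0.08936664388875355
[40.9 29.7] 0.08949999999999991
[41. 31.] 0.08950000000000002
```

The knob measures at (41, 30) mm in the box frame, i.e. shutter ≈ 0.091 and bolt ≈ 0. Moving to its -y side and lowering.

drive_tool:
  moves: [0,0,0,0,-22,24,1,0,0,0,0,-22,24,1,0,0,0,0,0,0,1,0,0,0,30,0,0,1,0,0,0,30,0,0,1,0,0,0,12,0,0,1,0,0,0,0,0,0,1]

```text
t: 10.9
eef_pos: [0.5775, -0.0095, 0.0825]
tcp_rot: [0.225, 0.671, -0.225, 0.67]
ft_force: [0.9, 0.8, 0.1]
width: -0.004
```

```bash
python3 - <<'E'
from h import *
goto(41.5,5,81)
for n in("scene","side"):
    d=imaging.get_image(n);cv2.imwrite(f"pics/{n}6.png",d["img"]);np.savez(f"{n}6.npz",**d)
a=cv2.imread("pics/scene6.png")[100:260,230:420]
b=cv2.imread("pics/side6.png")[140:300,240:430]
cv2.imwrite("pics/both6.png",cv2.resize(np.hstack([a,b]),None,fx=2.1,fy=2.1,interpolation=cv2.INTER_CUBIC))
E
```

```text
t 10.9 tcp [577.5  -9.5  82.5] in box mm [ 41.3 -13.9] yaw y,z [ 52.86 -37.14] x [-0.002  0.    -1.   ] F [0.9 0.8 0.1] Fbox [0.2 1.1] w -0.004
shift tool mm [ 1.5 18.9  0.2] world [11.6 14.9 -1.5]
```

View pics/both6.png

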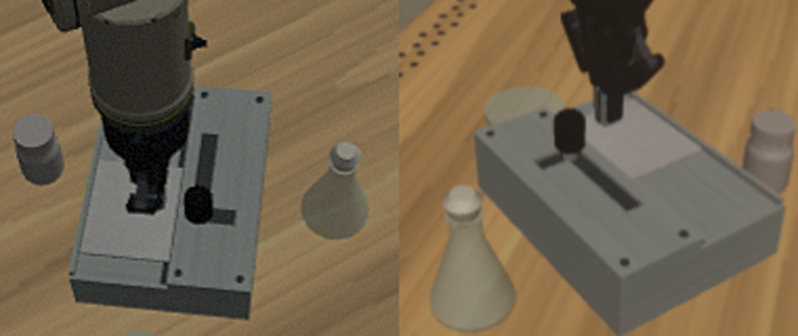

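The fingers stand on the -y side of the knob, clear of everything. Pushing along the short leg.

drive_tool:
  moves: [0,0,0,1,5,0,1,0,0,0,0,5,0,1,0,0,0,0,5,0,1,0,0,0,0,5,0,1,0,0,0,0,4,0,1,0,0,0,0,4,0,1,0,0,0,0,0,0,1]

```text
t: 11.88
eef_pos: [0.5955, 0.0125, 0.0823]
tcp_rot: [0.226, 0.67, -0.225, 0.67]
ft_force: [-0.1, 0.1, 0.1]
width: -0.004
```

```bash
python3 - <<'E'
from h import *
goto(41,35,81)
E
```

```text
t 11.88 tcp [595.5  12.5  82.3] in box mm [42.3 14.5] yaw y,z [ 52.79 -37.21] x [ 0.  0. -1.] F [-0.1  0.1  0.1] Fbox [-0.1  0.1] w -0.004
shift tool mm [ 1.3 20.5 -1.3] world [11.3 17.1 -1.3]
```

```bash
python3 - <<'E'
from h import *
for n in("scene","side"):
    d=imaging.get_image(n);cv2.imwrite(f"pics/{n}7.png",d["img"]);np.savez(f"{n}7.npz",**d)
a=cv2.imread("pics/scene7.png")[150:230,280:375]
b=cv2.imread("pics/side7.png")[160:240,270:365]
cv2.imwrite("pics/both7.png",cv2.resize(np.hstack([a,b]),None,fx=4.2,fy=4.2,interpolation=cv2.INTER_CUBIC))
where()
E
```

```text
t 11.98 tcp [595.3  12.5  82.1] in box mm [42.1 14.4] yaw y,z [ 52.79 -37.21] x [ 0.  0. -1.] F [-0.   0.4 -0.3] Fbox [-0.3  0.3] w -0.001
```

View pics/both7.png

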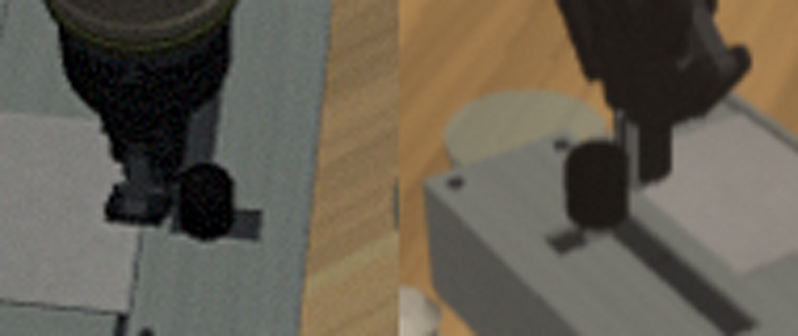

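The knob has moved about 9 mm into the short leg, with the fingers against its -y side. Continuing.

drive_tool:
  moves: [0,0,0,1,4,-0.5,1,0,0,0,0,4,-0.5,1,0,0,0,0,4,0,1,0,0,0,0,4,0,1,0,0,0,0,2,0,1,0,0,0,0,0,0,1]

```text
t: 12.72
eef_pos: [0.6054, 0.0276, 0.0812]
tcp_rot: [0.226, 0.67, -0.225, 0.67]
ft_force: [-0.0, -0.4, 0.1]
width: 0.001
```

drive_tool:
  moves: [0,0,0,0,1,0,1,0,0,0,0,0,0,1]

```text
t: 12.98
eef_pos: [0.6057, 0.0281, 0.0812]
tcp_rot: [0.226, 0.67, -0.226, 0.67]
ft_force: [-1.6, -1.1, 1.5]
width: -0.001
```

drive_tool:
  moves: [0,0,0,0,1,0,1,0,0,0,0,0,0,1]

```text
t: 13.22
eef_pos: [0.6064, 0.0288, 0.0812]
tcp_rot: [0.226, 0.67, -0.226, 0.67]
ft_force: [-2.0, -0.0, 0.5]
width: 0.003
```

```bash
python3 - <<'E'
from h import *
goto(41,35,81)
E
```

```text
t 13.22 tcp [606.4  28.8  81.2] in box mm [41.1 34.1] yaw y,z [ 52.78 -37.22] x [-0.  0. -1.] F [-2.  -0.   0.5] Fbox [-1.5 -1.2] w 0.003
shift tool mm [ 0.2  0.9 -0.1] world [ 0.5  0.8 -0.2]
```

drive_tool:
  moves: [0,0,0,0,1,0,1,0,0,0,0,0,0,1]

```text
t: 13.48
eef_pos: [0.6069, 0.0295, 0.0812]
tcp_rot: [0.226, 0.67, -0.226, 0.67]
ft_force: [-3.1, -1.2, 1.0]
width: 0.001
```

drive_tool:
  moves: [0,0,0,0,1,0,1,0,0,0,0,0,0,1]

```text
t: 13.72
eef_pos: [0.6071, 0.0296, 0.0812]
tcp_rot: [0.225, 0.671, -0.226, 0.67]
ft_force: [-6.8, -3.1, 4.0]
width: -0.001
```

drive_tool:
  moves: [0,0,0,0,1,0,1,0,0,0,0,0,0,1]

```text
t: 13.98
eef_pos: [0.6071, 0.0297, 0.0812]
tcp_rot: [0.225, 0.671, -0.227, 0.669]
ft_force: [-9.6, -7.0, 6.4]
width: -0.0
```

```bash
python3 - <<'E'
from h import *
goto(41,35,81)
E
```

```text
t 13.98 tcp [607.1  29.7  81.2] in box mm [41.2 35.3] yaw y,z [ 52.76 -37.24] x [-0.003 -0.002 -1.   ] F [-9.6 -7.   6.4] Fbox [ -3.4 -11.4] w -0.0
shift tool mm [ 0.2 -0.3 -0.2] world [-0.3 -0.1 -0.2]
```

The end stop is felt (11 N) at TCP y = 35.3 mm, so the knob is at about 60 and bolt ≈ 0.030. Backing off and rising for a final look.

drive_tool:
  moves: [0,0,0,0,-10,0,1,0,0,0,0,-15,0,1,0,0,0,-40,0,0,1,0,0,0,-50,0,0,1,0,0,0,-30,-40,0,1,0,0,0,0,-50,0,1,0,0,0,0,0,0,1,0,0,0,0,0,0,1,0,0,0,0,0,0,1]

```text
t: 15.1
eef_pos: [0.539, -0.0599, 0.201]
tcp_rot: [0.226, 0.67, -0.225, 0.67]
ft_force: [-0.2, 0.7, 0.3]
width: 0.002
```

```bash
python3 - <<'E'
from h import *
where()
for n in("scene","side"):
    d=imaging.get_image(n);cv2.imwrite(f"pics/{n}8.png",d["img"]);np.savez(f"{n}8.npz",**d)
a=cv2.imread("pics/scene8.png")[100:300,230:420]
b=cv2.imread("pics/side8.png")[120:320,240:430]
cv2.imwrite("pics/both8.png",cv2.resize(np.hstack([a,b]),None,fx=2.1,fy=2.1,interpolation=cv2.INTER_CUBIC))
E
```

```text
t 15.1 tcp [539.  -59.9 201. ] in box mm [ 41.1 -77.3] yaw y,z [ 52.82 -37.18] x [-0.  0. -1.] F [-0.2  0.7  0.3] Fbox [-0.6  0.4] w 0.002
```

View pics/both8.png

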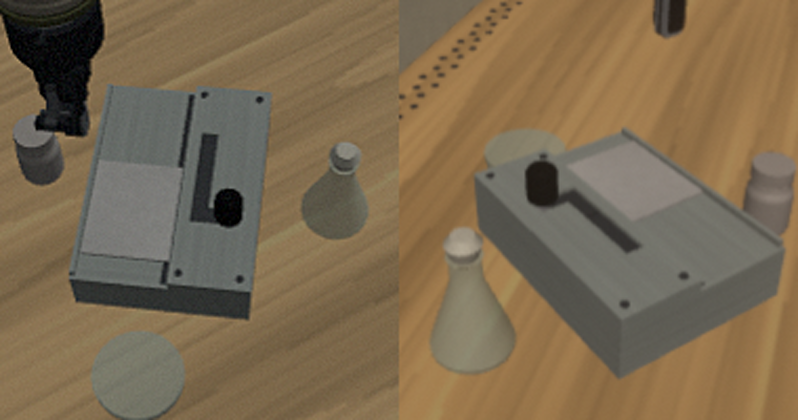

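```bash
python3 - <<'E'
from h import *
sc=np.load("scene8.npz");si=np.load("side8.npz")
g=(sc["img"].max(2)<30).astype(np.uint8)[180:215,320:355]
n,l,st,ce=cv2.connectedComponentsWithStats(g);i=1+st[1:,4].argmax();a=ce[i]+[320,180];print(a,st[i])
b=(240+(542/2.1-190),120+183/2.1)
for q in(tri([ray(sc,a),ray(si,b)])[0],onz(sc,a,.0895),onz(si,b,.0895)): print(np.round(RB.T@(q[:2]-TB)*1e3,1),round(q[2],4))
d0=cv2.absdiff(np.load("scene0.npz")["img"],sc["img"])
for n,(x,y) in dict(flask=(390,190),dish=(295,280)).items(): print(n,d0[y-25:y+25,x-25:x+25].mean())
d1=cv2.absdiff(np.load("side0.npz")["img"],si["img"]); print("jar",d1[190:232,400:432].mean(),"flask",d1[225:295,250:300].mean())
print(env.finish_job())
E
```

```text
[338.16161616 198.54040404] [ 12  10  13  18 198]
[41.5 59.2] 0.0888
[41.8 58.9] 0.0895
[40.6 60.1] 0.0895
flask 4.115333333333333
dish 4.2408
jar 2.9910714285714284 flask 2.8661904761904764
the job is handed in; nothing more can be done
None
```

The box is shut and bolted, and I've handed the job in; the hand-in gives no verdict. I pushed the knob along the long leg from behind with closed fingers until I felt the stop at about 12 N. I then lifted off, turned a quarter turn and pushed it along the short leg from its -y side until I felt that stop at about 11 N.

**Final checks**
- **Knob position:** it measured (41.5, 59.2) mm in the box frame, at a height of 88.8 mm where 89.5 is expected. That puts the shutter at about 0.0915 and the bolt at about 0.029, both past what is required.
- **Agreement between views:** the two cameras agree on the knob to about 1–2 mm.
- **Robot:** it was standing clear of the box, 201 mm above the bench, with wrist force under 1 N.
- **Flask, dish and jar:** picture differences against the start show only noise, so none of them moved.
- **Time:** about 15 s used of the 58 s allowed.

No check failed. The only disagreement was in the box's turn, where the two camera estimates differed by about 1° (-36.9° and -37.9°). I worked with -37.2°, and the pushes ran straight.

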